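# Find the rocking corner and shim it

## Robot

A 7-joint arm with a two-finger parallel gripper is mounted at the origin on a cart in front of the work surface, level with it; the furniture and walls round the work are solid. World frame = base frame: x ahead of the robot, y to its left, z up, the work surface at z = 0. Lengths are in m, angles in rad, forces in N, time in s.
With the tool pointing down it reaches from about 0.425 to 0.8 m from the base axis. Payload 8.3 kg.
Tool frame: the origin (TCP) lies midway between the tips of the shut fingers; the grasp point (between the pads) lies 19 mm behind it; x points along the fingers, z is the direction in which the jaws open and shut, and the axes are right-handed (so a half turn about x gives the same grasp; the last joint's range is limited). The gripper opens to 85 mm and grips with 20 to 120 N. Pads are 22 mm wide; open, the fingers measure 114 mm over their backs; the gripper's body (76 mm by 85 mm) begins 54 mm behind the grasp point. The pads swing forward as they close: fully open they stand 13 mm farther back than shut.
Start: joints at [1.079, 0.383, 0.016, 1.37, -0.006, 1.388, -0.046], TCP at [0.26, -0.568, 0.192] pointing down, gripper open.
Joint ranges: [-2.95, 2.95], [-0.25, 2.06], [-1.52, 1.56], [0.18, 2.33], [-1.44, 4.58], [0.02, 2.06], [-3.01, 3.01]. Speed limits (rad/s): [2.39, 2.39, 3.01, 3.01, 3.14, 3.14, 3.14].

## Interface

Orientations are given as [roll, pitch, yaw] about the fixed x, y, z axes, in that order (R = Rz(yaw) Ry(pitch) Rx(roll)).
In Python, from station import observe, snapshot, calibration, job_done gives the robot as it stands. The module is installed in compiled form; this text tells all that it offers.
- The arm moves only by the tool servo_tool, never from a script. Its argument "targets" is a list that holds one entry, the list of rows, each a list of 7 numbers: the shift along the tool's x, y, z in mm, then the turn, a rotation vector about the tool's x, y, z in degrees, then the closure in counts, from 0 (fully open) to 255 (shut). In form: [[[x, y, z, rx, ry, rz, gripper], ...]]. A call has exactly 5 rows; each row shifts and turns the commanded pose from where the row before left it, along the tool's axes as they then stand; what a row does not reach is not made up. A row lasts 1/8 s, in which the tool goes at most 62.5 mm and 10.7 degrees, less where a joint would pass 70% of its speed; a pose out of reach is approached as far as the arm can. A call with a gripper value outside its range is refused whole. The fingers move at their own pace and stop on an object; "newtons" is the grip in N (left out, the last holds). Time passes only in rows, so rows that do not move let the fingers close, or fill a call up. It gives the time, the measured TCP pose, the force and the opening at its end, in the units of the state.
- observe(): the state, without advancing time (a new reading comes with each control period).
- snapshot(name): name is "side" or "top"; returns (picture, depth): 420x560x3 uint8, red, green, blue; 420x560 float32, m along the optical axis (not along the pixel's ray), 0 where there is no reading.
- calibration(name): a dict with "fx", "fy", "cx", "cy" (pixels), "R" (3x3) and "t" (3): a world point X has camera coordinates R X + t. Camera axes: x right, y down, z forward; pixel columns grow to the right and rows downward; lengths in m; the calibration is good to about 2 mm. A picture is of the moment at which its call begins. calibration takes no time and is no camera call.
- job_done(): hands the job in, once; it reports no verdict.
The state is a dict: "t": time; "joints": joint angles; "joint_velocities": joint speeds; "effort": joint torques, N m; "position": TCP position; "ee_rot": TCP orientation; "contact_force": force on the tool from outside, world axes, zero at the start; "wrist_torque": the same for the moment, N m; "opening": opening from 0.0 (shut) to 1.0 (fully open).
Only numpy, scipy, OpenCV 4.12 (cv2) and the standard library are available. Lean on these libraries where they do the work, as an engineer would, in place of code of your own. Each camera call takes 0.05 s, during which the arm holds its last target.

## Task

The steel plate of the levelling stand rocks at one corner. Without gripping or lifting anything, press down on the plate's corners with a fingertip, one after another, until you feel the one that gives, then press the raised shim tab beside that corner down fully flat and let go. Leave the other three shim tabs raised, the plate lying on its feet with the dish on it, and the things around undisturbed.

Things in the scene. Friction and masses are not known exactly. Their poses are not given: they have to be found in the camera images.
- stand: fixed grey base of the levelling stand, 170 x 170 x 8 mm; origin at the centre of its underside, on the desk; x points to its back edge, y to its left edge, z up. Four steel pins 6 mm thick stand at the middles of its edges, 81 mm from the centre, to 44 mm above the desk
- plate: steel plate, 150 x 150 x 8 mm, 1.4 kg, lying loose and level on four feet that look alike, between the pins (3 mm play); origin at the centre of its underside, 40 mm above the desk; axes as the stand's. Over three feet it sinks under 1.5 mm even at 20 N; over the fourth, sprung foot it gives from about 1.5 N, is 4.5 mm down at its stop at about 4 N, and comes back up when let go
- corner_front_left (a point): point on the top face of the plate (48 mm above the desk) straight over its foot at the corner nearest the robot, on its left; -60, 60 mm from the plate's centre along the plate's x, y
- corner_front_right (a point): point on the top face of the plate (48 mm above the desk) straight over its foot at the corner nearest the robot, on its right; -60, -60 mm from the plate's centre along the plate's x, y
- corner_back_left (a point): point on the top face of the plate (48 mm above the desk) straight over its foot at the corner far from the robot, on its left; 60, 60 mm from the plate's centre along the plate's x, y
- corner_back_right (a point): point on the top face of the plate (48 mm above the desk) straight over its foot at the corner far from the robot, on its right; 60, -60 mm from the plate's centre along the plate's x, y
- tab_front_left (a point): point on the upper face of the shim tab of the corner nearest the robot, on its left, 66 mm out from the tab's hinge, 15 mm short of its round end; the tab is a steel strip 22 mm wide, 3 mm thick, sticking out from under the plate's left edge beside that corner. Raised, the point is about 58 to 64 mm above the desk; flat, 15 mm above it
- shim_front_left (a joint): angle of that tab: 0 fully raised (slanting up 47 degrees), 0.82 rad pressed flat and level. Stays where left (friction 0.09 Nm, about 2 N). Hinge pin along the stand's x, at -34, 66 mm in the stand's x, y, 14 mm above the desk; the tab runs from it to the stand's +y. Flat, its inner edge stands under the plate and stops that corner giving
- tab_front_right (a point): point on the upper face of the shim tab of the corner nearest the robot, on its right, 66 mm out from the tab's hinge, 15 mm short of its round end; the tab is a steel strip 22 mm wide, 3 mm thick, sticking out from under the plate's right edge beside that corner. Raised, the point is about 58 to 64 mm above the desk; flat, 15 mm above it
- shim_front_right (a joint): angle of that tab: 0 fully raised (slanting up 47 degrees), 0.82 rad pressed flat and level. Stays where left (friction 0.09 Nm, about 2 N). Hinge pin along the stand's x, at -34, -66 mm in the stand's x, y, 14 mm above the desk; the tab runs from it to the stand's -y. Flat, its inner edge stands under the plate and stops that corner giving
- tab_back_left (a point): point on the upper face of the shim tab of the corner far from the robot, on its left, 66 mm out from the tab's hinge, 15 mm short of its round end; the tab is a steel strip 22 mm wide, 3 mm thick, sticking out from under the plate's left edge beside that corner. Raised, the point is about 58 to 64 mm above the desk; flat, 15 mm above it
- shim_back_left (a joint): angle of that tab: 0 fully raised (slanting up 47 degrees), 0.82 rad pressed flat and level. Stays where left (friction 0.09 Nm, about 2 N). Hinge pin along the stand's x, at 34, 66 mm in the stand's x, y, 14 mm above the desk; the tab runs from it to the stand's +y. Flat, its inner edge stands under the plate and stops that corner giving
- tab_back_right (a point): point on the upper face of the shim tab of the corner far from the robot, on its right, 66 mm out from the tab's hinge, 15 mm short of its round end; the tab is a steel strip 22 mm wide, 3 mm thick, sticking out from under the plate's right edge beside that corner. Raised, the point is about 58 to 64 mm above the desk; flat, 15 mm above it
- shim_back_right (a joint): angle of that tab: 0 fully raised (slanting up 47 degrees), 0.82 rad pressed flat and level. Stays where left (friction 0.09 Nm, about 2 N). Hinge pin along the stand's x, at 34, -66 mm in the stand's x, y, 14 mm above the desk; the tab runs from it to the stand's -y. Flat, its inner edge stands under the plate and stops that corner giving
- dish: shallow clear round dish with lid, 58 mm across, 16 mm tall, loose near the middle of the plate's top; origin at the centre of its underside
- vial: a small glass vial, 22 mm across and 52 mm tall, behind the stand, loose on the desk; origin at the centre of its underside
- coverslip_box: a small white box, 29 x 29 x 17 mm, in front of the stand, loose on the desk; origin at the centre of its underside
- objective_case: a black screw-top case, 39 mm across and 70 mm tall, at the back right, loose on the desk; origin at the centre of its underside
- slide_mailer: a flat white slide case, 34 x 84 x 15 mm, at the front left, loose on the desk; origin at the centre of its underside
- dropper_bottle: a small brown bottle with a dark cap, 28 mm across and 70 mm tall, at the front right, loose on the desk; origin at the centre of its underside
There are look-alikes about, which are no part of the job. There is more than one size of the dish; the job needs the largest.

How it is judged:
By the outcome, as a careful person would: the job done as asked, in the order asked, and still so for the second after the job is handed in, with the robot touching nothing.
It also fails if it takes over 51 s, if anything falls off the work surface, if the arm or the gripper's body presses on something with over 40 N, if the wrist force passes 120 N, or if a joint passes its speed limit or range.

## Working session

There is one attempt and no reset: what is moved stays moved. The work goes in short steps, Python scripts to look and compute and a tool call to move; the robot and the scene stay as the last step left them, time stands still between calls to the robot, and variables do not carry over. Pictures are saved under pics/ and viewed, and the job is handed in when it is done.

Besides the shell and the picture viewer there is one more tool, called after "Call:" as a command line: name --argument value ..., lists and objects as JSON in quotes. servo_tool: Moves the arm, as the interface text tells. Its arguments: {"type":"object","properties":{"targets":{"type":"array"},"newtons":{"type":"number"}},"required":["targets"]}

```bash
mkdir -p pics; cat > h.py <<'E'
import numpy as np,cv2
from station import *
def save(n,im): cv2.imwrite('pics/'+n+'.png',im[:,:,::-1])
def pt(c,u,v,d):
    p=np.array([(u-c['cx'])/c['fx']*d,(v-c['cy'])/c['fy']*d,d]); return np.array(c['R']).T@(p-np.array(c['t']))
def ray(c,u,v,z):
    R=np.array(c['R']);o=-R.T@np.array(c['t']);d=R.T@np.array([(u-c['cx'])/c['fx'],(v-c['cy'])/c['fy'],1]);return o+d*(z-o[2])/d[2]
E
python3 - <<'E'
from h import *
for n in ('top','side'):
    im,d=snapshot(n);save(n+'0',im);np.savez(n+'0',im=im,d=d);print(n,calibration(n))
print(observe())
E
```

```text
top {'fx': 514.2432640252409, 'fy': 514.2432640252409, 'cx': 275.01607718309447, 'cy': 209.37273990821785, 'R': array([[ 0.01918227, -0.99936494, -0.03002919],
       [-0.99582894, -0.01641755, -0.0897507 ],
       [ 0.0892007 ,  0.03162556, -0.99551146]]), 't': array([0.08548821, 0.56920394, 1.20514865])}
side {'fx': 429.69095713689825, 'fy': 429.69095713689825, 'cx': 276.58990147256293, 'cy': 201.53443217526535, 'R': array([[ 0.96405099, -0.26569876,  0.00314086],
       [-0.18249743, -0.67066544, -0.71895935],
       [ 0.19313307,  0.69254028, -0.69504502]]), 't': array([-0.52760468,  0.22542287,  0.86778169])}
{'t': 0.1, 'joints': array([ 1.07908719,  0.3841728 ,  0.0163419 ,  1.3710388 , -0.00631255,
        1.38819929, -0.04648756]), 'joint_velocities': array([-0.00123831, -0.00275382,  0.00157662, -0.00207641, -0.00044278,
        0.000326  , -0.00032321]), 'effort': array([ 3.98455115e-03, -6.29127002e+01,  8.47929250e-01, -3.72751093e+01,
        1.67404662e-02,  1.03893995e-02, -3.81990299e-05]), 'position': array([ 0.25970784, -0.56791553,  0.19157164]), 'ee_rot': array([-3.14086936,  1.56902613,  2.0004331 ]), 'contact_force': array([-0.50315886,  0.93006019,  0.53460234]), 'wrist_torque': array([ 0.00874027,  0.03906701, -0.03757641]), 'opening': 1.0008946089073898}
```

View pics/top0.png

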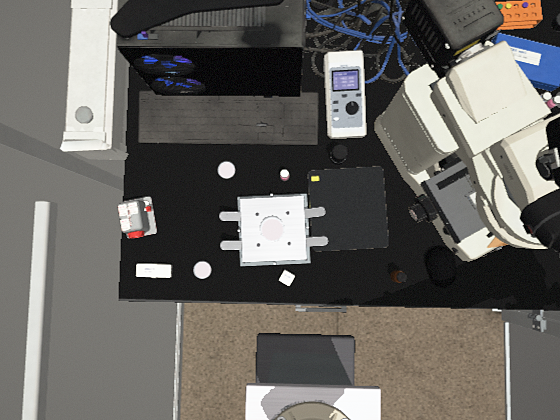

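View pics/side0.png

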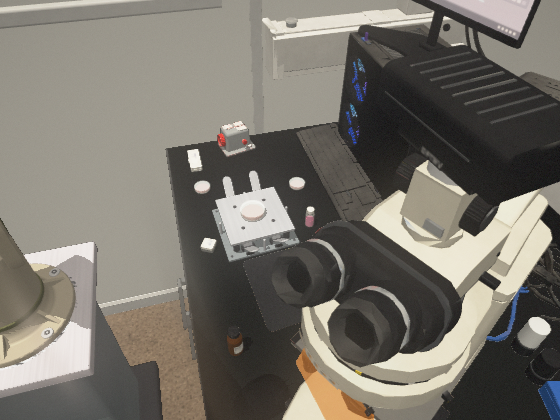

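```bash
python3 - <<'E'
from h import *
z=np.load('top0.npz');im=z['im'];d=z['d']
c=calibration('top')
cr=im[180:300,190:420];save('topz',cv2.resize(cr,None,fx=3.4,fy=3.4,interpolation=cv2.INTER_CUBIC))
# height map of right region
v,u=np.mgrid[0:420,0:560]
P=np.stack([(u-c['cx'])/c['fx']*d,(v-c['cy'])/c['fy']*d,d],-1)
W=(P-np.array(c['t']))@np.array(c['R'])
np.save('W',W)
m=(d>0)
for y in np.arange(-0.6,0.31,0.1):
  row=[]
  for x in np.arange(0.2,0.8,0.05):
    k=m&(abs(W[...,0]-x-.025)<.025)&(abs(W[...,1]-y-.05)<.05)
    row.append('%.2f'%W[...,2][k].max() if k.any() else ' -- ')
  print('%.1f'%y,row)
# plate top
k=m&(W[...,2]>.043)&(W[...,2]<.053)&(W[...,0]>.38)&(W[...,0]<.66)&(W[...,1]>-.1)&(W[...,1]<.3)&(im.min(-1)>120)
k=cv2.morphologyEx(k.astype(np.uint8),cv2.MORPH_OPEN,np.ones((9,9)))
ct=max(cv2.findContours(k,0,2)[0],key=cv2.contourArea)
pts=np.array([ray(c,a,b,.048)[:2] for a,b in ct[:,0]],np.float32)
print(cv2.minAreaRect(pts)); 
E
```

```text
-0.6 ['-0.74', '-0.73', '0.00', '0.01', '0.01', '0.01', ' -- ', ' -- ', ' -- ', ' -- ', ' -- ', ' -- ', '0.06']
-0.5 ['-0.74', '-0.74', '0.00', '0.01', '0.01', '0.06', '0.06', ' -- ', ' -- ', ' -- ', ' -- ', ' -- ', ' -- ']
-0.4 ['-0.73', '-0.74', '0.01', '0.03', '0.05', '0.47', '0.47', '0.51', '0.50', '0.45', '0.41', '0.42', '0.42']
-0.3 ['-0.74', '-0.74', '0.00', '0.02', '0.07', '0.32', '0.38', '0.59', '0.60', '0.45', '0.43', '0.48', '0.48']
-0.2 ['-0.74', '-0.74', '0.01', '0.01', '0.08', '0.01', '0.01', '0.01', '0.01', '0.32', '0.39', '0.48', '0.48']
-0.1 ['-0.74', '-0.74', '0.01', '0.01', '0.00', '0.07', '0.07', '0.07', '0.01', '0.08', '0.08', '0.05', '0.06']
-0.0 ['-0.74', '-0.74', '0.00', '0.02', '0.05', '0.07', '0.07', '0.05', '0.05', '0.06', '0.02', '0.03', '0.32']
0.1 ['-0.73', '-0.74', '0.01', '0.01', '0.05', '0.07', '0.07', '0.05', '0.04', '0.02', '0.02', '0.03', '0.32']
0.2 ['-0.73', '-0.74', '0.01', '0.01', '0.02', '0.08', '0.08', '0.07', '0.02', '0.02', '0.02', '0.03', '0.32']
0.3 ['-0.74', '-0.74', '0.01', '0.01', '0.02', '0.01', '0.01', '0.04', '0.35', '0.35', '0.33', '0.33', '0.33']
((0.516594648361206, 0.057693880051374435), (0.025798475369811058, 0.025794578716158867), 0.9997579455375671)
```

View pics/topz.png

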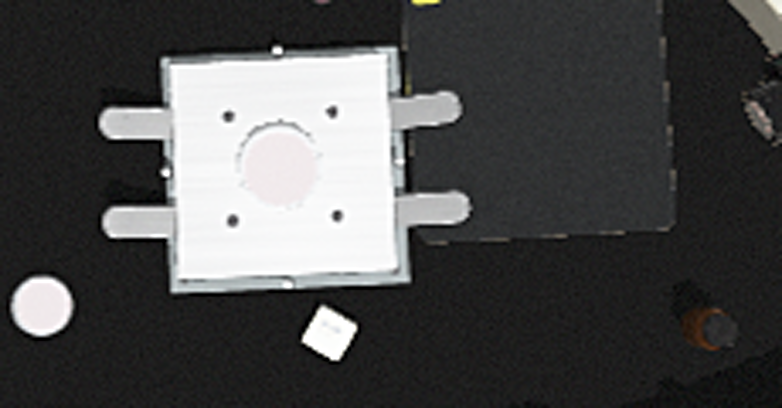

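```bash
python3 - <<'E'
from h import *
z=np.load('top0.npz');im=z['im'];d=z['d'];W=np.load('W.npy')
c=calibration('top')
k=(d>0)&(W[...,2]>.12)&(W[...,1]<-.1)&(W[...,1]>-.6)&(W[...,0]<.8)
k=cv2.erode(k.astype(np.uint8),np.ones((3,3)))>0
for y in np.arange(-.6,-.1,.05):
  q=k&(abs(W[...,1]-y-.025)<.025)
  if q.any(): print('%.2f minx %.3f'%(y,W[...,0][q].min()), 'at z',W[...,2][q][W[...,0][q].argmin()])
g=im.astype(int)
print(g[192:270:6,273]); print(g[228,215:330:5])
for th in (210,230):
  k=(g.min(-1)>th).astype(np.uint8); k[:185]=0;k[275:]=0;k[:,:230]=0;k[:,320:]=0
  k=cv2.morphologyEx(k,cv2.MORPH_OPEN,np.ones((5,5)))
  ct=max(cv2.findContours(k,0,2)[0],key=cv2.contourArea)
  pts=np.array([ray(c,a,b,.048)[:2] for a,b in ct[:,0]],np.float32)
  r=cv2.minAreaRect(pts);print(th,r,cv2.boxPoints(r).round(4).tolist())
# stand pins: depth at plate
q=(W[...,0]>.49)&(W[...,0]<.56)&(W[...,1]>.03)&(W[...,1]<.08)&(d>0)
print(np.median(W[...,2][q]))
E
```

```text
-0.40 minx 0.473 at z 0.4520388266507468
-0.35 minx 0.476 at z 0.45317025506079495
-0.30 minx 0.493 at z 0.16976405369561812
-0.25 minx 0.560 at z 0.1651215001756024
-0.20 minx 0.678 at z 0.2574862987104789
-0.15 minx 0.768 at z 0.18612457229096221
[[ 21  23  19]
 [253 253 254]
 [239 240 241]
 [241 241 242]
 [168 169 170]
 [242 236 237]
 [241 234 236]
 [241 235 237]
 [245 243 244]
 [248 248 249]
 [249 249 249]
 [248 249 249]
 [212 218 220]]
[[ 25  25  26]
 [ 26  28  27]
 [ 28  27  26]
 [ 32  33  33]
 [ 28  31  31]
 [105 109 112]
 [246 246 246]
 [247 247 248]
 [248 248 249]
 [235 237 239]
 [241 235 236]
 [241 235 237]
 [242 236 237]
 [242 234 236]
 [248 248 249]
 [248 248 248]
 [248 248 248]
 [248 248 248]
 [153 159 159]
 [ 20  23  23]
 [ 49  51  50]
 [ 49  52  51]
 [ 49  51  52]]
210 ((0.520550549030304, 0.09943109005689621), (0.1487845778465271, 0.1500786542892456), 3.5281124114990234) [[0.4417000114917755, 0.16979999840259552], [0.45089998841285706, 0.019999999552965164], [0.599399983882904, 0.029100000858306885], [0.5902000069618225, 0.17890000343322754]]
230 ((0.5204504132270813, 0.09930860996246338), (0.1481044888496399, 0.14699941873550415), 3.645313262939453) [[0.44190001487731934, 0.1679999977350235], [0.451200008392334, 0.021199999377131462], [0.5989999771118164, 0.030700000002980232], [0.5896999835968018, 0.17739999294281006]]
0.047534380722538364
```

Call:
servo_tool --targets '[[[0,25.6,-31.8,0,0,0,255],[0,25.6,-31.8,0,0,0,255],[0,25.6,-31.8,0,0,0,255],[0,25.6,-31.8,7,0,0,255],[0,0,0,7,0,0,255]]]' --newtons 40

```text
t: 0.72
position: [0.3017, -0.4068, 0.1925]
ee_rot: [2.587, 1.57, 1.202]
contact_force: [0.4, -1.1, 0.5]
opening: 0.001
```

Call:
servo_tool --targets '[[[0,0,0,7.1,0,0,255],[0,28,-52,0,0,0,255],[0,28,-52,0,0,0,255],[0,28,-52,0,0,0,255],[0,28,-52,0,0,0,255]]]'

```text
t: 1.35
position: [0.3996, -0.1939, 0.1924]
ee_rot: [-1.437, 1.571, -2.947]
contact_force: [1.4, -0.8, -0.8]
opening: 0.004
```

Call:
servo_tool --targets '[[[0,19.7,-56.3,0,0,0,255],[0,19.7,-56.3,0,0,0,255],[0,19.7,-56.3,0,0,0,255],[0,19.6,-56.3,0,0,0,255],[60,0,0,0,0,0,255]]]'

```text
t: 1.98
position: [0.4683, 0.0399, 0.1356]
ee_rot: [1.731, 1.561, 0.229]
contact_force: [0.2, -1.6, -0.5]
opening: 0.002
```

Call:
servo_tool --targets '[[[40,0,0,0,0,0,255],[30,0,0,0,0,0,255],[0,0,0,0,0,0,255],[0,0,0,0,0,0,255],[0,0,0,0,0,0,255]]]'

```text
t: 2.6
position: [0.4655, 0.0339, 0.0641]
ee_rot: [1.5, 1.568, -0.011]
contact_force: [0.3, 0.3, 0.3]
opening: -0.002
```

```bash
python3 - <<'E'
from h import *
im,d=snapshot('side');save('side1',cv2.resize(im[130:300,150:350],None,fx=3.5,fy=3.5,interpolation=cv2.INTER_CUBIC));im,d=snapshot('top');save('top1',cv2.resize(im[150:300,190:420],None,fx=3.4,fy=3.4))
o=observe();print(o['position'],o['ee_rot'],o['contact_force'],o['t'])
E
```

```text
[0.4651289  0.03382743 0.06368296] [ 1.46026335  1.56865325 -0.05013863] [0.36219796 0.3586711  0.51016385] 2.7
```

View pics/side1.png

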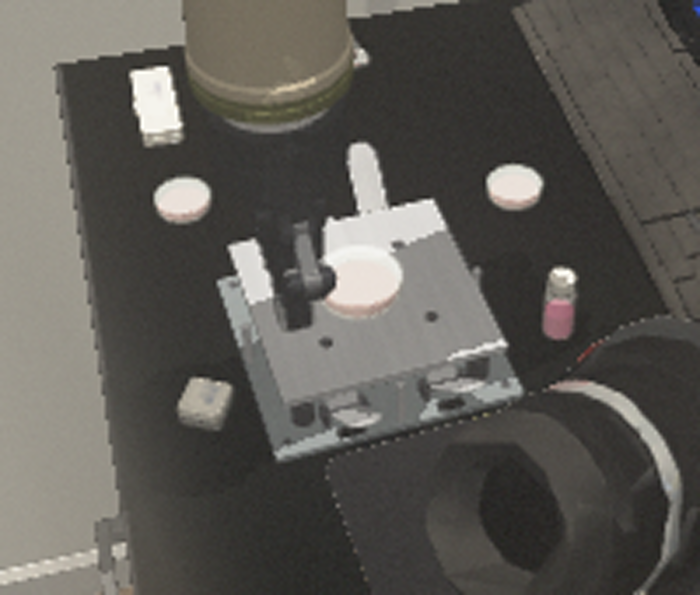

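View pics/top1.png

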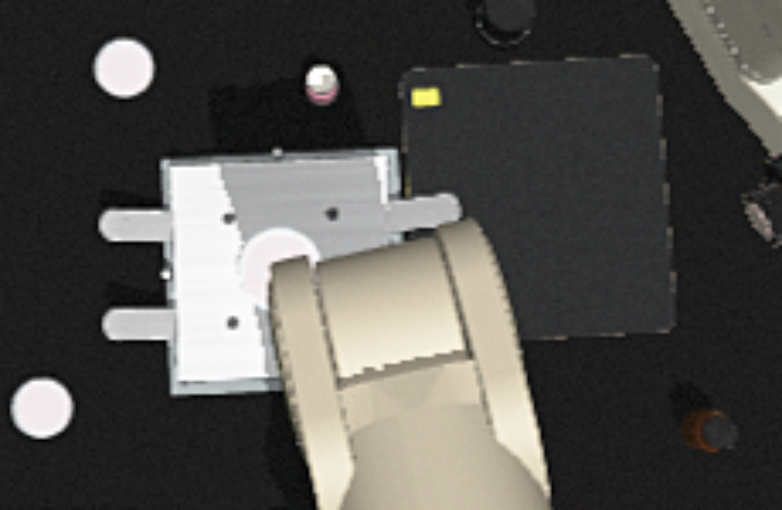

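```bash
python3 - <<'E'
from h import *
c=calibration('side')
def pr(X):
    p=np.array(c['R'])@X+np.array(c['t']);u=p[0]/p[2]*c['fx']+c['cx'];v=p[1]/p[2]*c['fy']+c['cy'];return (u-150)*3.5,(v-130)*3.5
print(pr(np.array([.4651,.0338,.0637])))
for X in [(.4569,.1555,.048),(.4643,.0357,.048),(.5767,.1629,.048),(.5841,.0431,.048),(.5205,.0993,.048),(.46,.034,.16)]:print(pr(np.array(X)))
c=calibration('top')
q=pr(np.array([.4651,.0338,.0637]));print((q[0]/3.5+150-190)*3.4,(q[1]/3.5-20)*3.4)
E
```

```text
(np.float64(301.77432382913935), np.float64(366.08877747041635))
(np.float64(255.80295801243471), np.float64(255.10151540272602))
(np.float64(301.4714296746282), np.float64(380.7194220998948))
(np.float64(422.08446474942446), np.float64(216.86473625923333))
(np.float64(480.30816930468075), np.float64(335.658259430463))
(np.float64(365.07650070237594), np.float64(294.31094291137646))
(np.float64(282.6758470837161), np.float64(256.66669658328897))
375.74368346785485 349.1654637253679
```

```bash
python3 - <<'E'
from h import *
im,d=snapshot('side');c=calibration('side')
save('side2',cv2.resize(im[180:260,210:300],None,fx=7,fy=7,interpolation=cv2.INTER_NEAREST))
for u in (232,234,236,238):
  print(u)
  for v in range(190,246,4): print(v,im[v,u],pt(c,u,v,d[v,u]).round(3) if d[v,u]>0 else None)
E
```

```text
232
190 [59 57 54] [ 0.46  -0.003  0.229]
194 [66 65 65] [ 0.459 -0.003  0.22 ]
198 [65 62 64] [ 0.458 -0.005  0.212]
202 [55 53 51] [0.459 0.002 0.194]
206 [58 57 56] [0.46  0.019 0.166]
210 [67 68 67] [ 0.454 -0.019  0.194]
214 [58 58 55] [ 0.454 -0.017  0.181]
218 [58 55 56] [0.458 0.024 0.128]
222 [60 58 57] [0.457 0.021 0.119]
226 [146 145 142] [0.463 0.076 0.048]
230 [146 144 139] [0.461 0.063 0.048]
234 [146 143 139] [0.458 0.05  0.05 ]
238 [141 139 135] [0.456 0.041 0.048]
242 [142 140 138] [0.454 0.029 0.048]
234
190 [58 56 55] [ 0.464 -0.003  0.228]
194 [119 118 115] [0.464 0.001 0.215]
198 [92 91 89] [ 0.462 -0.005  0.21 ]
202 [88 88 87] [ 0.461 -0.008  0.203]
206 [78 76 75] [ 0.461 -0.006  0.191]
210 [86 87 88] [ 0.458 -0.022  0.195]
214 [56 57 56] [ 0.457 -0.025  0.188]
218 [55 54 52] [0.462 0.022 0.129]
222 [60 57 57] [0.462 0.026 0.113]
226 [146 145 141] [0.467 0.073 0.05 ]
230 [147 146 141] [0.465 0.06  0.051]
234 [147 145 142] [0.462 0.049 0.05 ]
238 [143 140 136] [0.46  0.038 0.049]
242 [141 138 134] [0.458 0.026 0.05 ]
236
190 [57 59 56] [ 0.468 -0.003  0.227]
194 
[... 331 characters left out ...]
73 0.048]
230 [144 142 139] [0.469 0.059 0.051]
234 [144 141 138] [0.467 0.049 0.049]
238 [143 140 138] [0.465 0.04  0.046]
242 [144 144 140] [0.462 0.026 0.049]
238
190 [59 56 55] [ 0.472 -0.001  0.225]
194 [71 71 68] [ 0.471 -0.004  0.217]
198 [92 91 89] [ 0.47  -0.005  0.208]
202 [130 128 126] [ 0.468 -0.012  0.204]
206 [128 125 125] [ 0.467 -0.017  0.199]
210 [127 125 123] [ 0.465 -0.023  0.195]
214 [67 66 66] [ 0.465 -0.02   0.181]
218 [69 68 66] [0.471 0.023 0.125]
222 [55 54 53] [0.47  0.021 0.115]
226 [145 142 140] [0.476 0.072 0.048]
230 [145 142 139] [0.474 0.06  0.048]
234 [143 139 136] [0.471 0.048 0.048]
238 [144 142 139] [0.468 0.034 0.051]
242 [143 141 137] [0.467 0.027 0.046]
```

View pics/side2.png

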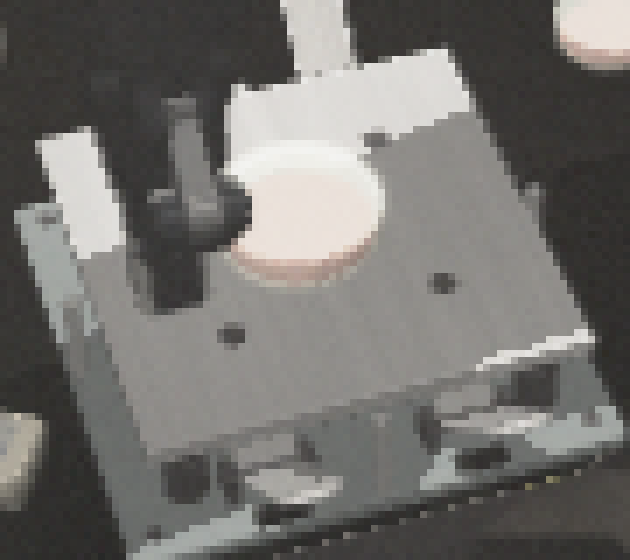

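Call:
servo_tool --targets '[[[3,0,1.9,0,0,0,255],[3,0,0,0,0,0,255],[3,0,0,0,0,0,255],[2,0,0,0,0,0,255],[0,0,0,0,0,0,255]]]'

```text
t: 3.38
position: [0.4642, 0.032, 0.0513]
ee_rot: [-2.0, 1.57, 2.773]
contact_force: [-1.6, -0.0, 1.3]
opening: 0.002
```

Call:
servo_tool --targets '[[[0,0,-3.7,0,0,0,255],[1,0,0,0,0,0,255],[1,0,0,0,0,0,255],[1,0,0,0,0,0,255],[1,0,0,0,0,0,255]]]'

```text
t: 4.0
position: [0.4642, 0.0356, 0.0475]
ee_rot: [2.423, 1.571, 0.913]
contact_force: [0.8, -0.3, 0.6]
opening: 0.001
```

```bash
python3 - <<'E'
from h import *
o=observe();print(o['position'],o['ee_rot'],o['contact_force'],o['t'],o['wrist_torque'])
im,d=snapshot('side');c=calibration('side')
save('side3',cv2.resize(im[150:260,200:310],None,fx=5,fy=5,interpolation=cv2.INTER_NEAREST))
E
```

```text
[0.46415424 0.03556721 0.04746127] [2.42326576 1.57073946 0.91296131] [ 0.82789952 -0.31566938  0.635192  ] 4.0 [-0.02583452 -0.02742023 -0.04205772]
```

View pics/side3.png

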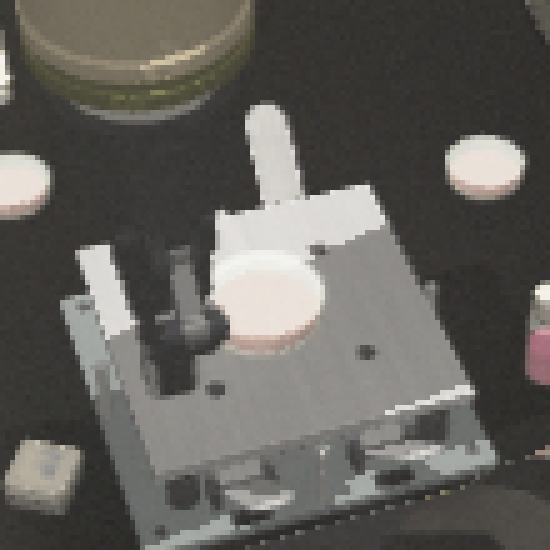

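Call:
servo_tool --targets '[[[1,0,0,0,0,0,255],[1,0,0,0,0,0,255],[1,0,0,0,0,0,255],[0,0,0,0,0,0,255],[0,0,0,0,0,0,255]]]'

```text
t: 4.68
position: [0.4642, 0.0357, 0.0446]
ee_rot: [2.594, 1.571, 1.084]
contact_force: [-0.4, -0.4, -0.9]
opening: -0.004
```

```bash
python3 - <<'E'
from h import *
o=observe();print(o['position'],o['contact_force'],o['wrist_torque'],o['joints'])
for n in('side',):
  im,d=snapshot(n);c=calibration(n)
  R=np.array(c['R']);t=np.array(c['t'])
  v,u=np.mgrid[0:420,0:560]
  W=(np.stack([(u-c['cx'])/c['fx']*d,(v-c['cy'])/c['fy']*d,d],-1)-t)@R
  k=(d>0)&(abs(W[...,0]-.464)<.06)&(abs(W[...,1]-.036)<.08)&(W[...,2]>.06)
  k=cv2.erode(k.astype(np.uint8),np.ones((2,2)))>0
  for z in np.arange(.06,.4,.02):
    q=k&(abs(W[...,2]-z-.01)<.01)
    if q.any(): print('%.2f'%z,q.sum(),W[q][:,:2].min(0).round(3),W[q][:,:2].max(0).round(3))
E
```

```text
[0.4641722  0.03566944 0.04456095] [-0.38240426 -0.42363283 -0.86070864] [-0.0057092   0.05369141  0.01577657] [ 0.33592576  0.22069625 -0.5327688   1.96232288  0.13306869  0.99236151
 -1.76941596]
0.06 153 [ 0.484 -0.026] [0.523 0.112]
0.08 30 [0.453 0.023] [0.473 0.033]
0.10 42 [0.452 0.021] [0.473 0.033]
0.12 19 [0.45 0.  ] [0.473 0.039]
0.14 65 [ 0.449 -0.015] [0.479 0.026]
0.16 161 [ 0.444 -0.026] [0.481 0.043]
0.18 165 [ 0.444 -0.022] [0.482 0.025]
0.20 141 [ 0.428 -0.004] [0.495 0.023]
0.22 277 [ 0.426 -0.002] [0.497 0.027]
0.24 399 [ 0.426 -0.002] [0.498 0.03 ]
0.26 160 [ 0.422 -0.008] [0.503 0.028]
0.28 434 [ 0.421 -0.007] [0.504 0.037]
0.30 397 [ 0.422 -0.005] [0.5   0.033]
0.32 423 [ 0.423 -0.006] [0.501 0.028]
0.34 441 [ 0.423 -0.006] [0.5   0.028]
0.36 490 [ 0.423 -0.006] [0.502 0.029]
0.38 361 [ 0.42  -0.014] [0.499 0.026]
```

Call:
servo_tool --targets '[[[6,0,0,0,0,0,255],[6,0,0,0,0,0,255],[6,0,0,0,0,0,255],[4,0,0,0,0,0,255],[0,0,0,0,0,0,255]]]'

```text
t: 5.35
position: [0.4639, 0.0357, 0.0221]
ee_rot: [-1.875, 1.57, 2.898]
contact_force: [0.2, -0.8, -0.3]
opening: 0.001
```

```bash
python3 - <<'E'
from h import *
o=observe();print(o['position'],o['contact_force'],o['wrist_torque'])
im,d=snapshot('side');c=calibration('side')
save('side4',cv2.resize(im[150:260,200:310],None,fx=5,fy=5,interpolation=cv2.INTER_NEAREST))
for v in range(222,250,1): print(v,im[v,236],pt(c,236,v,d[v,236]).round(3))
E
```

```text
[0.46386181 0.03565532 0.02213947] [ 0.1577883  -0.80977084 -0.3335615 ] [-0.00165868  0.02663408  0.00307435]
222 [88 86 85] [ 0.461 -0.014  0.154]
223 [82 83 84] [ 0.46  -0.019  0.157]
224 [82 83 83] [ 0.46  -0.019  0.153]
225 [74 75 75] [ 0.459 -0.021  0.153]
226 [70 69 70] [ 0.459 -0.022  0.152]
227 [64 63 63] [ 0.458 -0.025  0.151]
228 [55 55 53] [ 0.458 -0.025  0.149]
229 [51 49 49] [ 0.459 -0.013  0.133]
230 [54 54 54] [0.464 0.023 0.091]
231 [56 55 55] [0.464 0.023 0.087]
232 [54 55 53] [0.464 0.025 0.082]
233 [54 52 53] [0.464 0.024 0.079]
234 [56 55 56] [0.464 0.027 0.074]
235 [55 55 53] [0.463 0.023 0.075]
236 [82 82 80] [0.463 0.026 0.069]
237 [142 140 137] [0.465 0.04  0.049]
238 [145 142 140] [0.464 0.035 0.051]
239 [142 142 137] [0.464 0.034 0.049]
240 [141 140 136] [0.463 0.03  0.05 ]
241 [143 141 137] [0.462 0.027 0.05 ]
242 [144 143 138] [0.462 0.024 0.051]
243 [135 132 129] [0.462 0.024 0.048]
244 [116 115 112] [0.461 0.024 0.045]
245 [80 78 77] [0.462 0.034 0.029]
246 [71 69 67] [0.462 0.031 0.029]
247 [62 61 58] [0.462 0.031 0.026]
248 [64 63 61] [0.462 0.034 0.019]
249 [61 62 58] [0.461 0.032 0.018]
```

View pics/side4.png

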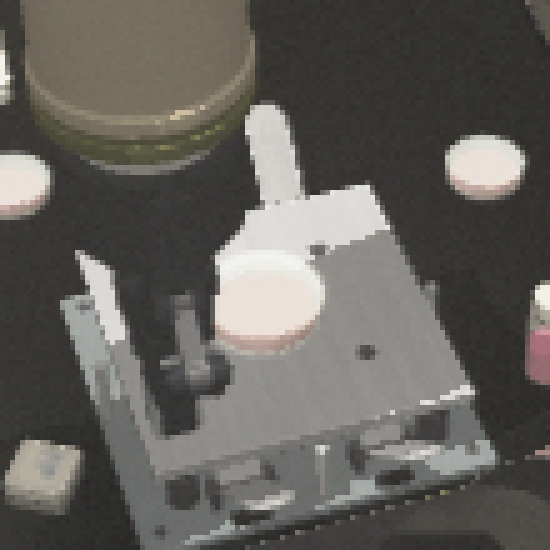

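Call:
servo_tool --targets '[[[5,0,0,0,0,0,255],[5,0,0,0,0,0,255],[2,0,0,0,0,0,255],[1,0,0,0,0,0,255],[0,0,0,0,0,0,255]]]'

```text
t: 6.02
position: [0.4642, 0.0357, 0.0095]
ee_rot: [3.026, 1.571, 1.516]
contact_force: [0.2, -0.5, -0.6]
opening: 0.002
```

Call:
servo_tool --targets '[[[1,0,0,0,0,0,255],[1,0,0,0,0,0,255],[1,0,0,0,0,0,255],[0,0,0,0,0,0,255],[0,0,0,0,0,0,255]]]'

```text
t: 6.65
position: [0.4642, 0.0356, 0.0066]
ee_rot: [1.514, 1.571, 0.003]
contact_force: [-0.2, -0.6, 3.3]
opening: 0.004
```

Call:
servo_tool --targets '[[[0.5,0,0,0,0,0,255],[0.5,0,0,0,0,0,255],[0.5,0,0,0,0,0,255],[0,0,0,0,0,0,255],[0,0,0,0,0,0,255]]]'

```text
t: 7.28
position: [0.4642, 0.0355, 0.0051]
ee_rot: [0.9, 1.571, -0.611]
contact_force: [-2.2, -1.6, 4.6]
opening: 0.001
```

Call:
servo_tool --targets '[[[0.5,0,0,0,0,0,255],[0.5,0,0,0,0,0,255],[0.5,0,0,0,0,0,255],[0,0,0,0,0,0,255],[0,0,0,0,0,0,255]]]'

```text
t: 7.9
position: [0.4642, 0.0355, 0.0045]
ee_rot: [0.334, 1.57, -1.176]
contact_force: [-6.9, -2.1, 18.0]
opening: 0.0
```

Call:
servo_tool --targets '[[[0.5,0,0,0,0,0,255],[0.5,0,0,0,0,0,255],[0,0,0,0,0,0,255],[0,0,0,0,0,0,255],[0,0,0,0,0,0,255]]]'

```text
t: 8.52
position: [0.4643, 0.0355, 0.0042]
ee_rot: [0.314, 1.57, -1.196]
contact_force: [-11.0, -3.5, 28.3]
opening: -0.001
```

Call:
servo_tool --targets '[[[-12,0,0,0,0,0,255],[-14,0,0,0,0,0,255],[0,0,-40,0,0,0,255],[0,0,-40,0,0,0,255],[0,0,-40,0,0,0,255]]]'

```text
t: 9.15
position: [0.4569, 0.1566, 0.029]
ee_rot: [2.113, 1.57, 0.602]
contact_force: [0.4, 0.5, 0.5]
opening: -0.002
```

Call:
servo_tool --targets '[[[6,0,0,0,0,0,255],[6,0,0,0,0,0,255],[2,0,0,0,0,0,255],[0,0,0,0,0,0,255],[0,0,0,0,0,0,255]]]'

```text
t: 9.78
position: [0.4571, 0.1549, 0.0147]
ee_rot: [1.68, 1.571, 0.169]
contact_force: [-0.1, -0.2, 0.5]
opening: 0.001
```

Call:
servo_tool --targets '[[[1,0,0,0,0,0,255],[1,0,0,0,0,0,255],[1,0,0,0,0,0,255],[1,0,0,0,0,0,255],[0,0,0,0,0,0,255]]]'

```text
t: 10.4
position: [0.4568, 0.1554, 0.0104]
ee_rot: [-1.743, 1.571, 3.03]
contact_force: [0.4, -0.1, -0.9]
opening: -0.004
```

Call:
servo_tool --targets '[[[0.5,0,0,0,0,0,255],[0.5,0,0,0,0,0,255],[0,0,0,0,0,0,255],[0,0,0,0,0,0,255],[0,0,0,0,0,0,255]]]'

```text
t: 11.02
position: [0.4569, 0.1554, 0.0096]
ee_rot: [2.697, 1.571, 1.187]
contact_force: [-0.6, 0.4, -0.6]
opening: -0.0
```

Call:
servo_tool --targets '[[[0.5,0,0,0,0,0,255],[0.5,0,0,0,0,0,255],[0,0,0,0,0,0,255],[0,0,0,0,0,0,255],[0,0,0,0,0,0,255]]]'

```text
t: 11.65
position: [0.457, 0.1554, 0.0092]
ee_rot: [0.882, 1.57, -0.628]
contact_force: [-3.5, -1.1, 9.3]
opening: 0.001
```

```bash
python3 - <<'E'
from h import *
c=calibration('top')
th=np.radians(3.5);R=np.array([[np.cos(th),-np.sin(th)],[np.sin(th),np.cos(th)]])
for p in [(436,208),(435,108)]:
  w=ray(c,190+p[0]/3.4,180+p[1]/3.4,.055);print(w,(R.T@(w[:2]-[.5205,.0993])))
w=ray(c,190+470/3.4,180+206/3.4,.074);print(w,(R.T@(w[:2]-[.5205,.0993])))
E
```

```text
[ 0.49258784 -0.00707715  0.055     ] [-0.03435427 -0.10447474]
[ 0.56111695 -0.00559287  0.055     ] [ 0.03413764 -0.10717683]
[ 0.49379426 -0.02884154  0.074     ] [-0.03447878 -0.12627218]
```

Call:
servo_tool --targets '[[[-12,0,0,0,0,0,255],[-34,0,0,0,0,0,255],[-34,0,0,0,0,0,255],[0,6.5,46.5,0,0,0,255],[0,6.5,46.5,0,0,0,255]]]'

```text
t: 12.28
position: [0.4762, 0.0628, 0.0899]
ee_rot: [1.606, 1.569, 0.098]
contact_force: [0.5, -0.2, 0.4]
opening: 0.003
```

Call:
servo_tool --targets '[[[0,6.5,46.5,0,0,0,255],[0,6.5,46.5,0,0,0,255],[0,0,0,0,0,0,255],[0,0,0,0,0,0,255],[0,0,0,0,0,0,255]]]'

```text
t: 12.9
position: [0.494, -0.0272, 0.0888]
ee_rot: [2.568, 1.57, 1.06]
contact_force: [-0.2, 0.9, 1.1]
opening: 0.003
```

```bash
python3 - <<'E'
from h import *
o=observe();print(o['position'],o['ee_rot'],o['contact_force'])
im,d=snapshot('side')
save('side5',cv2.resize(im[150:300,190:340],None,fx=3.9,fy=3.9))
E
```

```text
[ 0.49404724 -0.02717823  0.08877833] [2.56811972 1.57026785 1.06022736] [-0.17241712  0.86101103  1.09969911]
```

View pics/side5.png

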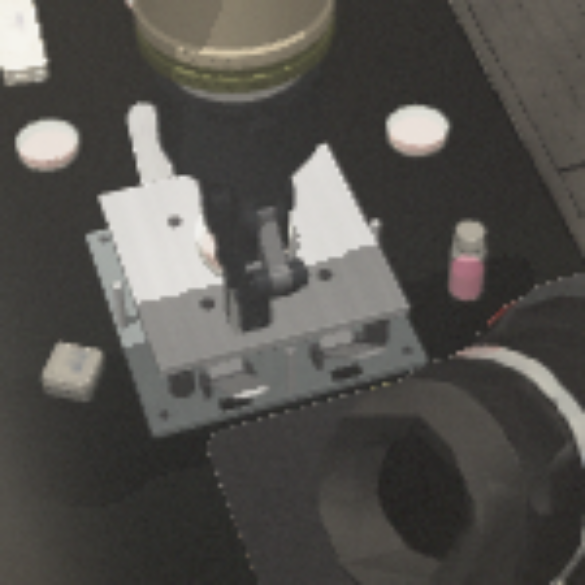

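Call:
servo_tool --targets '[[[20,0,1,0,0,0,255],[18,0,0,0,0,0,255],[6,0,0,0,0,0,255],[4,0,0,0,0,0,255],[3,0,0,0,0,0,255]]]'

```text
t: 13.58
position: [0.4946, -0.0295, 0.0379]
ee_rot: [1.521, 1.57, 0.011]
contact_force: [-0.5, 0.2, 0.9]
opening: -0.001
```

Call:
servo_tool --targets '[[[3,0,0,0,0,0,255],[3,0,0,0,0,0,255],[3,0,0,0,0,0,255],[3,0,0,0,0,0,255],[0,0,0,0,0,0,255]]]'

```text
t: 14.2
position: [0.4941, -0.0295, 0.0253]
ee_rot: [-2.844, 1.57, 1.929]
contact_force: [-0.1, -0.1, 0.9]
opening: -0.004
```

Call:
servo_tool --targets '[[[3,0,0,0,0,0,255],[3,0,0,0,0,0,255],[3,0,0,0,0,0,255],[3,0,0,0,0,0,255],[0,0,0,0,0,0,255]]]'

```text
t: 14.82
position: [0.4937, -0.0293, 0.013]
ee_rot: [-2.164, 1.57, 2.61]
contact_force: [0.8, 0.3, -0.1]
opening: 0.003
```

```bash
python3 - <<'E'
from h import *
o=observe();print(o['position'],o['ee_rot'],o['contact_force'])
im,d=snapshot('side')
save('side6',cv2.resize(im[190:280,200:320],None,fx=6,fy=6,interpolation=cv2.INTER_CUBIC))
im,d=snapshot('top')
save('top6',cv2.resize(im[150:300,190:420],None,fx=3.4,fy=3.4))
E
```

```text
[ 0.49372032 -0.02925521  0.01303577] [-2.16379977  1.56971969  2.60957437] [ 0.77257209  0.3253302  -0.13808596]
```

View pics/side6.png

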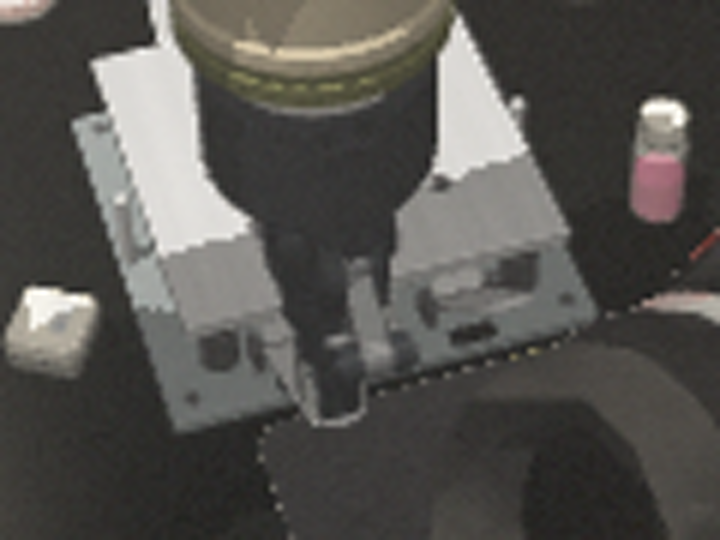

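View pics/top6.png

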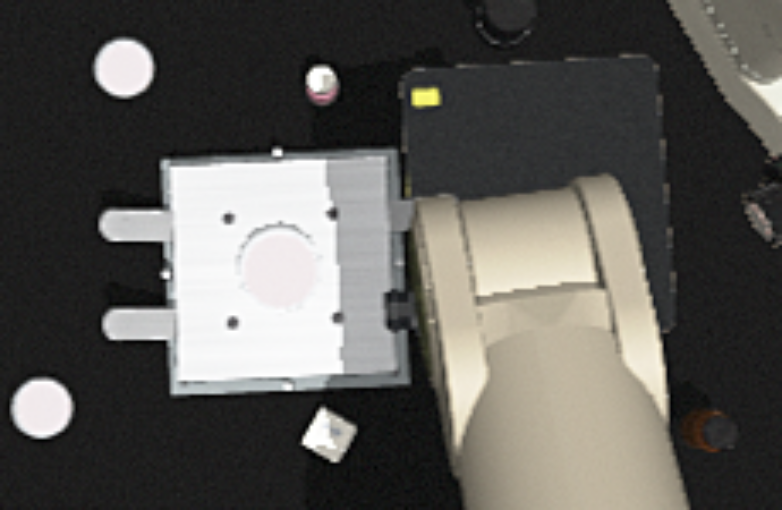

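Call:
servo_tool --targets '[[[5,0,0,0,0,0,255],[5,0,0,0,0,0,255],[5,0,0,0,0,0,255],[5,0,0,0,0,0,255],[0,0,0,0,0,0,255]]]'

```text
t: 15.55
position: [0.4937, -0.0295, -0.0071]
ee_rot: [-1.946, 1.57, 2.827]
contact_force: [0.8, 0.4, -0.3]
opening: -0.001
```

Call:
servo_tool --targets '[[[3,0,0,0,0,0,255],[3,0,0,0,0,0,255],[2,0,0,0,0,0,255],[2,0,0,0,0,0,255],[0,0,0,0,0,0,255]]]'

```text
t: 16.18
position: [0.494, -0.0295, -0.0167]
ee_rot: [-2.319, 1.57, 2.455]
contact_force: [0.1, -0.4, 0.1]
opening: -0.002
```

Call:
servo_tool --targets '[[[2,0,0,0,0,0,255],[1,0,0,0,0,0,255],[1,0,0,0,0,0,255],[0,0,0,0,0,0,255],[0,0,0,0,0,0,255]]]'

```text
t: 16.8
position: [0.4941, -0.0295, -0.0205]
ee_rot: [-2.727, 1.57, 2.046]
contact_force: [-0.5, -0.7, -0.0]
opening: -0.004
```

```bash
python3 - <<'E'
from h import *
im,d=snapshot('side')
save('side7',cv2.resize(im[190:280,200:320],None,fx=6,fy=6,interpolation=cv2.INTER_CUBIC))
E
```

```text
(no output)
```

View pics/side7.png

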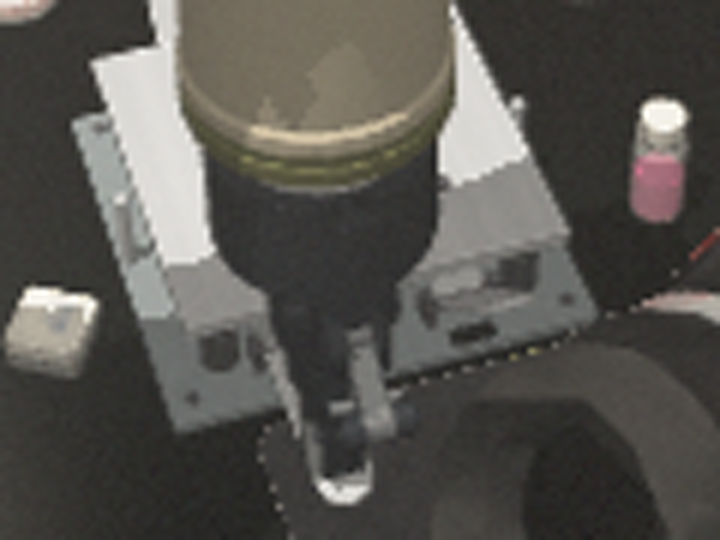

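Call:
servo_tool --targets '[[[1,0,0,0,0,0,255],[1,0,0,0,0,0,255],[1,0,0,0,0,0,255],[0,0,0,0,0,0,255],[0,0,0,0,0,0,255]]]'

```text
t: 17.48
position: [0.4942, -0.0296, -0.0233]
ee_rot: [1.59, 1.571, 0.08]
contact_force: [-0.4, -0.1, 4.5]
opening: -0.001
```

Call:
servo_tool --targets '[[[1,0,0,0,0,0,255],[1,0,0,0,0,0,255],[0,0,0,0,0,0,255],[0,0,0,0,0,0,255],[0,0,0,0,0,0,255]]]'

```text
t: 18.1
position: [0.4945, -0.0297, -0.024]
ee_rot: [0.741, 1.57, -0.769]
contact_force: [-8.8, 0.0, 20.8]
opening: -0.001
```

Call:
servo_tool --targets '[[[0,0,0,0,0,0,255],[-10,0,0,0,0,0,255],[-40,0,0,0,0,0,255],[-50,0,0,0,0,0,255],[-50,0,0,0,0,0,255]]]'

```text
t: 18.73
position: [0.4938, -0.0296, 0.1259]
ee_rot: [-2.44, 1.57, 2.333]
contact_force: [0.4, -0.0, -0.3]
opening: -0.002
```

Call:
servo_tool --targets '[[[0,-20,40,0,0,0,255],[0,-20,40,0,0,0,255],[0,-20,40,0,0,0,255],[0,-20,40,0,0,0,255],[0,0,0,0,0,0,255]]]'

```text
t: 19.35
position: [0.4221, -0.198, 0.1243]
ee_rot: [-0.793, 1.57, -2.31]
contact_force: [0.4, 1.3, -0.5]
opening: -0.004
```

```bash
python3 - <<'E'
from h import *
o=observe();print(o['position'],o['contact_force'],o['t'])
im,d=snapshot('side');c=calibration('side')
save('side8',cv2.resize(im[130:280,180:330],None,fx=3.9,fy=3.9,interpolation=cv2.INTER_CUBIC))
u=v=0
R=np.array(c['R']);t=np.array(c['t'])
for y in(-110,-125,-132,-140):
  th=np.radians(3.5)
  X=np.array([.5205-.034*np.cos(th)-y/1e3*np.sin(th),.0993-.034*np.sin(th)+y/1e3*np.cos(th),.015])
  p=R@X+t;u=int(round(p[0]/p[2]*c['fx']+c['cx']));v=int(round(p[1]/p[2]*c['fy']+c['cy']));print(u,v,im[v,u],X.round(3),pt(c,u,v,d[v,u]).round(3))
im,d=snapshot('top')
save('top8',cv2.resize(im[150:300,190:420],None,fx=3.4,fy=3.4))
E
```

```text
[ 0.42209759 -0.19795586  0.12431812] [ 0.37361229  1.32349158 -0.50719498] 19.35
254 262 [223 220 218] [ 0.493 -0.013  0.015] [ 0.492 -0.013  0.016]
256 267 [219 218 215] [ 0.494 -0.028  0.015] [ 0.493 -0.027  0.015]
257 270 [145 142 141] [ 0.495 -0.035  0.015] [ 0.494 -0.036  0.016]
258 273 [144 142 139] [ 0.495 -0.043  0.015] [ 0.494 -0.045  0.017]
```

View pics/side8.png

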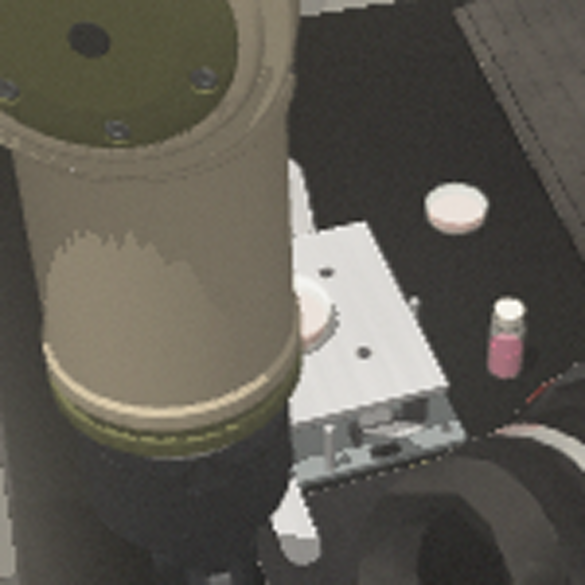

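View pics/top8.png

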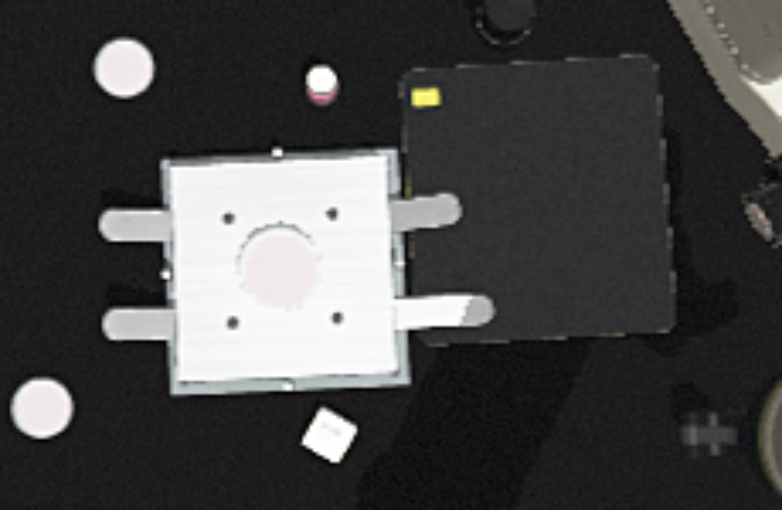

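```bash
python3 - <<'E'
from h import *
im,d=snapshot('top');c=calibration('top')
save('top9',cv2.resize(im[240:320,360:460],None,fx=6,fy=6,interpolation=cv2.INTER_NEAREST))
for u,v in((395,277),(399,277),(404,277),(399,272),(399,283)):print(im[v,u],pt(c,u,v,d[v,u]).round(3))
z=np.load('top0.npz')
for u,v in((399,277),(403,277),(395,277)):print(z['im'][v,u],pt(c,u,v,z['d'][v,u]).round(3))
E
```

```text
[63 65 66] [ 0.421 -0.143  0.261]
[67 67 66] [ 0.421 -0.15   0.264]
[60 58 61] [ 0.422 -0.157  0.271]
[92 95 94] [ 0.43  -0.153  0.247]
[64 63 65] [ 0.41  -0.152  0.251]
[49 48 48] [ 0.414 -0.19   0.071]
[40 40 37] [ 0.415 -0.199  0.07 ]
[68 42 26] [ 0.413 -0.185  0.05 ]
```

View pics/top9.png

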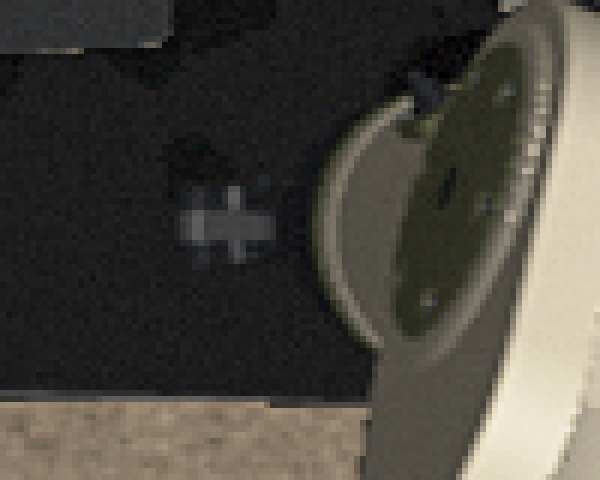

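Call:
servo_tool --targets '[[[-20,-15,40,0,0,0,255],[-20,-15,40,0,0,0,255],[0,-15,40,0,0,0,255],[0,0,0,0,0,0,255],[0,0,0,0,0,0,255]]]'

```text
t: 20.12
position: [0.3873, -0.3151, 0.1642]
ee_rot: [3.037, 1.57, 1.529]
contact_force: [-0.1, -0.0, 0.7]
opening: -0.004
```

```bash
python3 - <<'E'
from h import *
im,d=snapshot('top')
a=np.load('top0.npz')['im']
save('top10',im)
df=(np.abs(im.astype(int)-a).max(-1)>60).astype(np.uint8);df=cv2.morphologyEx(df,cv2.MORPH_OPEN,np.ones((2,2)))
for q in cv2.connectedComponentsWithStats(df)[2][1:]:
  if q[4]>8: print(q)
im,d=snapshot('side');save('side10',im);o=observe();print(o['position'],o['contact_force'],abs(o['joint_velocities']).max(),o['t'])
E
```

```text
[327 237  10  10  74]
[307 238  13  10  64]
[486 279  52  44 649]
[548 296  12  16  86]
[464 299   2   5  10]
[297 310   9   2  18]
[541 311   4   5  16]
[ 521  314   39  106 2101]
[537 316  10  17  79]
[506 323   4   6  21]
[509 341   2   8  16]
[507 368   5  52 201]
[325 389  20  17 256]
[262 395   7  11  30]
[495 397   5   4  10]
[325 407  10   7  44]
[260 408   9  12  58]
[330 415   3   4   9]
[ 0.38739835 -0.31483549  0.16433679] [ 1.39226476  0.38879963 -0.07649709] 0.005507737246394451 20.225
```

View pics/top10.png

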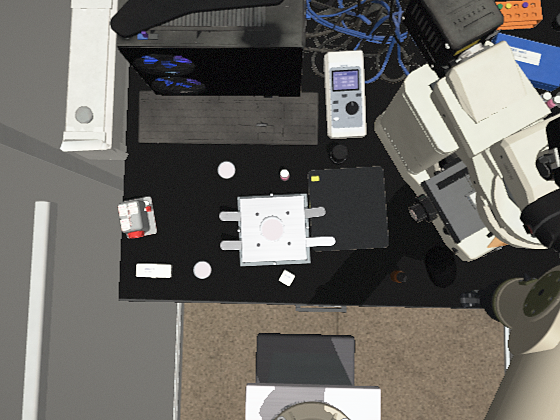

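View pics/side10.png

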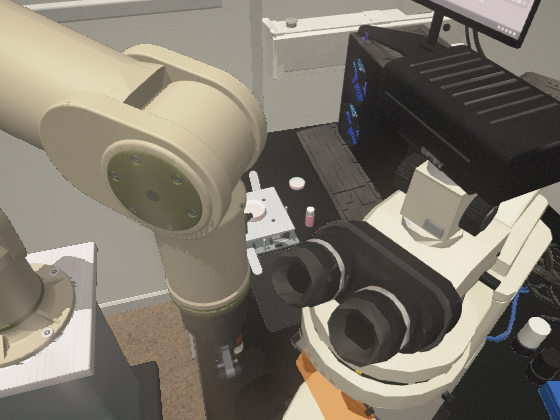

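```bash
python3 -c "
from station import *
print(job_done())"
```

```text
the job is handed in; nothing more can be done
None
```

The front-right corner is the one that gives. I pressed its shim tab fully flat, drew the arm clear and handed the job in about 20 s into the 51 s allowed.

**Finding the corner:** Front right went down about 4.5 mm at 3 to 5 N, then stopped hard. That press went on to 28 N, above the 20 N your plate figures cover, though well inside the limits. Front left was firm, giving under 0.5 mm at 9 N. I did not press the two back corners, since the one that gives had been found and checked against a firm one.

**Pressing the tab:** The front-right tab reached its stop with about 20 N on it. After letting go, its top measured 15 to 17 mm above the desk, where flat should be 15 mm.

**Final check:** A top view against the first picture showed that tab as the only change in the work area. The other three tabs were still raised, and the plate, dish and surrounding things were in place. The arm was touching nothing.

**A reading that disagreed:** The reported tool height did not match the real fingertip. The tip sat about 39 mm higher than reported, measured where it first touched the firm corner. I worked from touch and the camera instead. The tab stopped at the height this offset predicted, −23.5 mm reported, to within 0.5 mm.

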